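# Close the oven-dried seed tins with the lids from the pile

## Task

The four tins of kernels have come out of the drying oven and must be closed so that they take up no moisture before weighing. Take the pile of lids apart and put each lid, flat side up, on the tin of its own size so that it sits fully down over the neck. Leave the tins upright where they stand, without spilling them.

Things in the scene. Friction and masses are not known exactly. Their poses are not given: they have to be found in the camera images.
- lid_a: The smallest lid: round plain aluminium slip lid, flat on top, 35 mm outside diameter, 14 mm high, wall 1.5 mm, hollow below, 12.5 mm deep, inside diameter 32 mm; 10 to 60 g. Origin: centre of its lower edge; z up. Top one of the pile of lids, all flat side up, smaller on larger, roughly centred.
- tin_a: The smallest sample tin: open round aluminium tin full of pale kernels, loose, upright, 28 mm high; body about 30 mm across up to a bead at 14 mm height, then a neck of 26 mm diameter with a rounded mouth. Takes lid_a with 3 mm play a side; fully on, the rim touches the lid's underside and the lid's lower edge is 15.5 mm above the bench. 45 to 240 g. Origin: centre of its underside; z up.
- lid_b: The second smallest lid: round plain aluminium slip lid, flat on top, 46 mm outside diameter, 14 mm high, wall 1.5 mm, hollow below, 12.5 mm deep, inside diameter 43 mm; 10 to 60 g. Origin: centre of its lower edge; z up. Second from the top of the pile.
- tin_b: The second smallest sample tin: open round aluminium tin full of pale kernels, loose, upright, 32 mm high; body about 41 mm across up to a bead at 18 mm height, then a neck of 37 mm diameter with a rounded mouth. Takes lid_b with 3 mm play a side; fully on, the rim touches the lid's underside and the lid's lower edge is 19.5 mm above the bench. 45 to 240 g. Origin: centre of its underside; z up.
- lid_c: The second largest lid: round plain aluminium slip lid, flat on top, 57 mm outside diameter, 14 mm high, wall 1.5 mm, hollow below, 12.5 mm deep, inside diameter 54 mm; 10 to 60 g. Origin: centre of its lower edge; z up. Third from the top of the pile.
- tin_c: The second largest sample tin: open round aluminium tin full of pale kernels, loose, upright, 36 mm high; body about 52 mm across up to a bead at 22 mm height, then a neck of 48 mm diameter with a rounded mouth. Takes lid_c with 3 mm play a side; fully on, the rim touches the lid's underside and the lid's lower edge is 23.5 mm above the bench. 45 to 240 g. Origin: centre of its underside; z up.
- lid_d: The largest lid: round plain aluminium slip lid, flat on top, 68 mm outside diameter, 14 mm high, wall 1.5 mm, hollow below, 12.5 mm deep, inside diameter 65 mm; 10 to 60 g. Origin: centre of its lower edge; z up. Bottom of the pile, lying on the bench.
- tin_d: The largest sample tin: open round aluminium tin full of pale kernels, loose, upright, 40 mm high; body about 63 mm across up to a bead at 26 mm height, then a neck of 59 mm diameter with a rounded mouth. Takes lid_d with 3 mm play a side; fully on, the rim touches the lid's underside and the lid's lower edge is 27.5 mm above the bench. 45 to 240 g. Origin: centre of its underside; z up.
Mind the look-alikes: they are no part of the job. What is shaped like the tin_c but red is not meant. What is shaped like the lid_d but blue is not meant.

How it is judged:
By the outcome, as a careful person would: the job done as asked, in the order asked, and still so for the second after the job is handed in, with the robot touching nothing.
It also fails if it takes over 99 s, if anything falls off the work surface, if the arm or the gripper's body presses on something with over 40 N, if the wrist force passes 120 N, or if a joint passes its speed limit or range.

## Robot

A 6-joint arm with a two-finger parallel gripper is mounted at the origin on a cart in front of the work surface, level with it; the furniture and walls round the work are solid. World frame = base frame: x ahead of the robot, y to its left, z up, the work surface at z = 0. Lengths are in m, angles in rad, forces in N, time in s.
With the tool pointing down it reaches from about 0.375 to 0.9 m from the base axis. Payload 3.1 kg.
Tool frame: the origin (TCP) lies midway between the tips of the shut fingers; the grasp point (between the pads) lies 19 mm behind it; x points along the fingers, y is the direction in which the jaws open and shut, and the axes are right-handed (so a half turn about x gives the same grasp; the last joint's range is limited). The gripper opens to 87 mm and grips with 3 to 60 N. Pads are 19 mm wide; open, the fingers measure 117 mm over their backs; the gripper's body (75 mm by 190 mm) begins 51 mm behind the grasp point.
Start: joints at [1.113, 0.527, 1.433, -0, 1.181, -0.178], TCP at [0.173, 0.601, 0.223] pointing down, gripper open.
Joint ranges: [-3.08, 3.08], [-0.75, 2.2], [0.22, 2.44], [-1.43, 4.57], [0, 2.65], [-2.85, 2.85]. Speed limits (rad/s): [2.79, 2.79, 3.14, 3.14, 3.14, 3.14].

## Interface

Orientations are given as a unit quaternion [x, y, z, w].
In Python, from rig import get_obs, imaging, robot gives the robot as it stands.
- The arm moves only by the shell command python3 -m inch 'ROWS' [FORCE]. ROWS is JSON, a list of rows, each a list of 3 entries, a list of its own where there are three numbers: the finger opening in mm, from 0 to 87, then the shift along the tool's x, y, z in mm, then the turn, a rotation vector about the tool's x, y, z in degrees. In form: [[grip, [dx, dy, dz], [wx, wy, wz]], ...]. A call has 1 to 12 rows; each row shifts and turns the pose as measured when the row begins, along the tool's axes as they then stand; what a row does not reach is not made up. A row lasts 1/8 s, in which the tool goes at most 62.5 mm and 10.7 degrees, less where a joint would pass 70% of its speed; a pose out of reach is approached as far as the arm can. A call with a gripper value outside its range is refused whole. The fingers move at their own pace and stop on an object; FORCE is the grip in N (left out, the last holds). Time passes only in rows, so rows that do not move let the fingers close. It gives the time, the measured TCP pose, the force and the opening at its end, in the units of the state.
- get_obs(): the state, without advancing time (a new reading comes with each control period).
- imaging.camera(name): name is "scene" or "top"; returns the picture (480x640x3 uint8, red, green, blue); there is no depth.
- imaging.camera_params(name): a dict with "camera_matrix" (3x3 intrinsics, pixels), "xyz" and "rotation" of the camera in the world. Camera axes: x right, y down, z forward; pixel columns grow to the right and rows downward; lengths in m; the calibration is good to about 2 mm. A picture is of the moment at which its call begins. camera_params takes no time and is no camera call.
- robot.hand_in(): hands the job in, once; it reports no verdict.
Trained networks look in the newest picture that a camera, given by its name, has taken for a name from the list of things; names that differ only in an ending like _2 or _b are one class to them, and where a whole thing is asked for, a point or a joint stands for the part that bears it (a point fixed in the world has none). Each returns a list of dicts, best first, with "confidence" (0 to 1); they miss things now and then, are a little off and sometimes report something else, mostly with a low value. They report only what shows in the picture. A call takes as long as a camera call. They do not tell look-alikes from the thing itself.
- imaging.cut_out(camera, target): "pixels" (480x640 bool, what is visible of it) and "box" ([centre column, centre row, width, height] in pixels, round what is visible of it).
- imaging.tip_of(camera, target): "pixel" ([column, row] in pixels: a listed point, or the origin of a listed thing).
The state is a dict: "time": time; "q": joint angles; "joint_velocities": joint speeds; "joint_torque": joint torques, N m; "position": TCP position; "tool_rot": TCP orientation; "ft_force": force on the tool from outside, world axes, zero at the start; "moment": the same for the moment, N m; "grip_width": finger opening in m.
Only numpy, scipy, OpenCV 4.12 (cv2) and the standard library are available. Lean on these libraries where they do the work, as an engineer would, in place of code of your own. Each camera call takes 0.05 s, during which the arm holds its last target. There are 200 camera calls.

## Working session

There is one attempt and no reset: what is moved stays moved. The work goes in short steps, Python scripts to look and compute and a shell command to move; the robot and the scene stay as the last step left them, time stands still between calls to the robot, and variables do not carry over. Pictures are saved under pics/ and viewed, about 12 in all and at most 16, crops included, and the job is handed in when it is done.

```bash
mkdir -p pics; ls; python3 - <<'E'
from rig import get_obs, imaging, robot
import cv2
o=get_obs();print(o)
for n in("scene","top"):
    im=imaging.camera(n);cv2.imwrite(f"pics/{n}0.png",im[:,:,::-1]);print(n,imaging.camera_params(n))
    for t in("tin_a","lid_a"):
        for r in imaging.cut_out(n,t):print(n,t,round(r["confidence"],2),[round(v) for v in r["box"]])
E
```

```text
pics
{'time': 0.0, 'q': array([ 1.11248277e+00,  5.28501708e-01,  1.43395245e+00, -5.89689224e-05,
        1.18139643e+00, -1.78493880e-01]), 'joint_velocities': array([-3.56884903e-04,  4.29120292e-04, -9.66938725e-05, -9.66671548e-04,
        5.77874655e-04, -1.72443669e-04]), 'joint_torque': array([-6.87588963e-04, -4.40051007e+01, -1.76589417e+01,  6.33712811e-02,
        5.82104770e-02, -1.60516965e-04]), 'position': array([0.17225372, 0.59999697, 0.22153387]), 'tool_rot': array([ 0.09783662,  0.7004296 , -0.09936504,  0.6999664 ]), 'ft_force': array([0.25149533, 0.14301616, 0.47008293]), 'moment': array([-0.01324382, -0.01409455,  0.02483957]), 'grip_width': 0.08691112791622232}
scene {'camera_matrix': array([[617.23490435,   0.        , 317.88138489],
       [  0.        , 617.23490435, 245.229841  ],
       [  0.        ,   0.        ,   1.        ]]), 'xyz': array([-0.30630089, -0.63075109,  0.61824916]), 'rotation': array([ 0.77715195, -0.36107409,  0.2244571 , -0.46398206])}
scene tin_a 0.94 [327, 235, 26, 27]
scene tin_a 0.91 [320, 288, 23, 20]
scene tin_a 0.87 [425, 271,
[... 235 characters left out ...]
 0.46 [327, 236, 24, 27]
scene lid_a 0.45 [227, 236, 17, 14]
top {'camera_matrix': array([[478.01461907,   0.        , 326.76575423],
       [  0.        , 478.01461907, 242.95896633],
       [  0.        ,   0.        ,   1.        ]]), 'xyz': array([0.38380364, 0.02736353, 1.26774862]), 'rotation': array([ 0.71570527, -0.69613121,  0.04518138, -0.03355526])}
top tin_a 0.81 [385, 207, 25, 26]
top tin_a 0.71 [290, 206, 19, 19]
top tin_a 0.67 [338, 270, 20, 16]
top tin_a 0.65 [435, 269, 16, 14]
top tin_a 0.58 [254, 197, 21, 23]
top lid_a 0.7 [253, 272, 10, 24]
top lid_a 0.68 [207, 305, 28, 24]
top lid_a 0.46 [242, 272, 15, 15]
top lid_a 0.46 [251, 274, 7, 16]
top lid_a 0.45 [250, 274, 12, 23]
```

```bash
cat > h.py <<'E'
from rig import get_obs, imaging, robot
import numpy as np, cv2
from scipy.spatial.transform import Rotation as R
def ray(cam,uv,z):
    p=imaging.camera_params(cam);K=p["camera_matrix"];M=R.from_quat(p["rotation"]).as_matrix();c=p["xyz"]
    d=M@np.linalg.inv(K)@[*uv,1];return c+d*(z-c[2])/d[2]
def proj(cam,P):
    p=imaging.camera_params(cam);M=R.from_quat(p["rotation"]).as_matrix()
    x=p["camera_matrix"]@(M.T@(np.array(P)-p["xyz"]));return x[:2]/x[2]
def crop(cam,box,name,s=4):
    im=imaging.camera(cam);x,y,w,h=box
    c=cv2.resize(im[y:y+h,x:x+w],None,fx=s,fy=s,interpolation=cv2.INTER_CUBIC)
    cv2.imwrite("pics/"+name,c[:,:,::-1]);return im
E
python3 - <<'E'
import cv2,numpy as np
from h import *
# base check
print(ray("top",(385,207),.03),[R.from_quat(get_obs()["tool_rot"]).as_matrix().round(2)])
a=cv2.imread("pics/scene0.png");b=cv2.imread("pics/top0.png")
cv2.imwrite("pics/s1.png",cv2.resize(a[180:380,140:480],None,fx=2.3,fy=2.3));cv2.imwrite("pics/t1.png",cv2.resize(b[150:350,180:460],None,fx=2.8,fy=2.8))
E
```

```text
[ 0.62222564 -0.14195389  0.03      ] [array([[-0.  ,  0.28,  0.96],
       [-0.  ,  0.96, -0.28],
       [-1.  , -0.  , -0.  ]])]
```

View pics/s1.png

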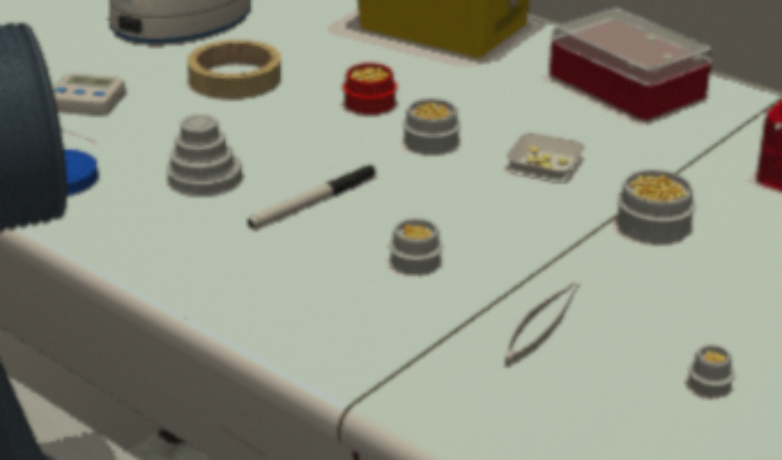

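View pics/t1.png

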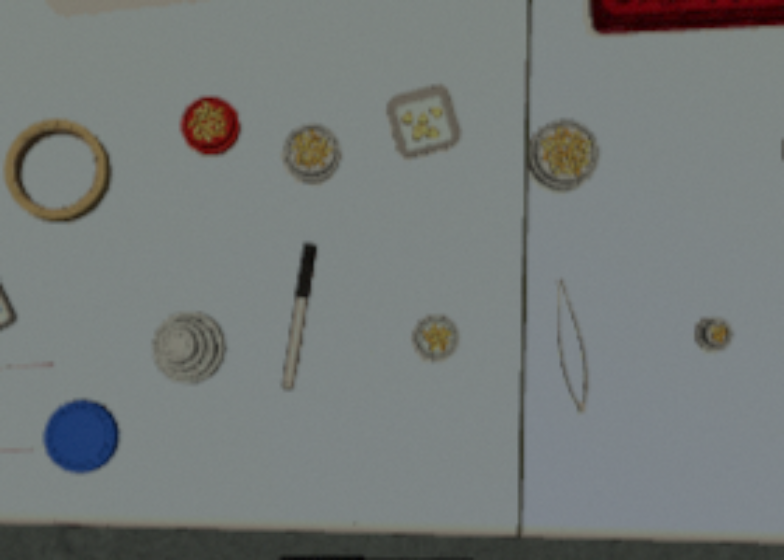

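```bash
cat > fit.py <<'E'
from h import *
from scipy.optimize import minimize
def tin(r,h): 
    b=h-14; return [(r,0),(r,b),(r-2,b+1),(r-2,h)]
def lids(ks): # stack from bottom
    o=[]
    for i,r in enumerate(ks): o+=[(r,14*i),(r,14*i+14)]
    return o
T={"tin_a":tin(15,28),"tin_b":tin(20.5,32),"tin_c":tin(26,36),"tin_d":tin(31.5,40)}
RAD={"a":17.5,"b":23,"c":28.5,"d":34}
def sil(cam,prof,x,y,z0,S=4):
    m=np.zeros((480*S,640*S),np.uint8);t=np.linspace(0,2*np.pi,60)
    prs=[np.array([proj(cam,(x+r/1e3*np.cos(a),y+r/1e3*np.sin(a),z0+h/1e3)) for a in t]) for r,h in prof]
    for p,q in zip(prs,prs[1:]):
        cv2.fillConvexPoly(m,cv2.convexHull(((np.vstack([p,q])+.5)*S-.5).round().astype(np.int32)),1)
    return m
def fit(cam,prof,mask,xy,z0=0.):
    S=4;M=cv2.resize(mask.astype(np.uint8),None,fx=S,fy=S,interpolation=cv2.INTER_NEAREST)
    def f(v):
        s=sil(cam,prof,v[0]/1e3,v[1]/1e3,z0);return 1-(s&M).sum()/((s|M).sum())
    r=minimize(f,np.array(xy)*1e3,method="Nelder-Mead",options=dict(initial_simplex=np.array(xy)*1e3+[[0,0],[6,0],[0,6]],xatol=.1,fatol=1e-4))
    return r.x.round(1),round(1-r.fun,3)
E
python3 - <<'E'
from fit import *
t0={"tin_a":(435,269),"tin_b":(336,271),"tin_c":(291,205),"tin_d":(382,205)}
for cam in("top","scene"):
    imaging.camera(cam)
    c=imaging.cut_out(cam,"tin_a")
    for k,p in T.items():
        w=ray("top",t0[k],p[-1][1]/1e3);px=proj(cam,(w[0],w[1],p[-1][1]/2e3))
        r=min(c,key=lambda r:np.hypot(*(np.array(r["box"][:2])-px)))
        print(cam,k,w[:2].round(3),px.round(),r["confidence"],fit(cam,p,r["pixels"],w[:2]))
    c=imaging.cut_out(cam,"lid_a")
    w=ray("top",(248,274),.03);print("pile",w,proj(cam,w))
    if cam=="scene":
      for r in c: print([round(v) for v in r["box"]])
      U=np.zeros((480,640),bool)
      for r in c:
        if 205<r["box"][0]<245: U|=r["pixels"]
      print(cam,fit(cam,lids([34,28.5,23,17.5]),U,w[:2]))
    for r in c:
      if 215<r["box"][0]<260:
        for i,(k,rad) in enumerate(zip("dcba",[34,28.5,23,17.5])):
            print(cam,[round(v) for v in r["box"]],k,fit(cam,[(rad,0),(rad,14)],r["pixels"],w[:2],.014*i))
E
```

```text
Traceback (most recent call last):
  File "fit.py", line 21, in fit
    r=minimize(f,np.array(xy)*1e3,method="Nelder-Mead",options=dict(initial_simplex=np.array(xy)*1e3+[[0,0],[6,0],[0,6]],xatol=.1,fatol=1e-4))
  File "fit.py", line 20, in f
    s=sil(cam,prof,v[0]/1e3,v[1]/1e3,z0);return 1-(s&M).sum()/((s|M).sum())
  File "fit.py", line 13, in sil
    prs=[np.array([proj(cam,(x+r/1e3*np.cos(a),y+r/1e3*np.sin(a),z0+h/1e3)) for a in t]) for r,h in prof]
                   ~~~~^^^^^^^^^^^^^^^^^^^^^^^^^^^^^^^^^^^^^^^^^^^^^^^^^^^^
  File "h.py", line 8, in proj
    p=imaging.camera_params(cam);M=R.from_quat(p["rotation"]).as_matrix()
ValueError: time passes only in moves, steps and waits
```

```bash
python3 - <<'E'
s=open("h.py").read()
s=s.replace("def ray","import functools\n@functools.cache\ndef cp(c):\n    p=imaging.camera_params(c);return p['camera_matrix'],R.from_quat(p['rotation']).as_matrix(),p['xyz']\ndef ray",1)
s=s.replace('p=imaging.camera_params(cam);K=p["camera_matrix"];M=R.from_quat(p["rotation"]).as_matrix();c=p["xyz"]','K,M,c=cp(cam)')
i=s.index("def proj");j=s.index("def crop")
s=s[:i]+'''def proj(cam,P):
    K,M,c=cp(cam);x=(np.array(P)-c)@M@K.T;return x[...,:2]/x[...,2:]
'''+s[j:]
open("h.py","w").write(s)
s=open("fit.py").read()
i=s.index("    prs=");j=s.index("    for p,q")
s=s[:i]+'''    prs=[proj(cam,np.c_[x+r/1e3*np.cos(t),y+r/1e3*np.sin(t),t*0+z0+h/1e3]) for r,h in prof]
'''+s[j:]
open("fit.py","w").write(s)
E
cat > m1.py <<'E'
from fit import *
t0={"tin_a":(435,269),"tin_b":(336,271),"tin_c":(291,205),"tin_d":(382,205)}
for cam in("top","scene"):
    imaging.camera(cam)
    c=imaging.cut_out(cam,"tin_a")
    for k,p in T.items():
        w=ray("top",t0[k],p[-1][1]/1e3);px=proj(cam,(w[0],w[1],p[-1][1]/2e3))
        r=min(c,key=lambda r:np.hypot(*(np.array(r["box"][:2])-px)))
        print(cam,k,w[:2].round(3),px.round(),round(r["confidence"],2),*fit(cam,p,r["pixels"],w[:2]))
    c=imaging.cut_out(cam,"lid_a")
    w=ray("top",(248,274),.03);q=proj(cam,w);print("pile",w,q)
    U=np.zeros((480,640),bool)
    for r in c:
      if np.hypot(*(np.array(r["box"][:2])-q))<25:
        U|=r["pixels"]
        print(cam,[round(v) for v in r["box"]],*[(k,*fit(cam,[(RAD[k],0),(RAD[k],14)],r["pixels"],w[:2],.014*i)) for i,k in enumerate("dcba")])
    print(cam,"stack",*fit(cam,lids([34,28.5,23,17.5]),U,w[:2]))
E
python3 m1.py
```

```text
top tin_a [ 0.463 -0.275] [434. 269.] 0.41 [ 465.  -278.8] 0.778
top tin_b [ 0.45  -0.017] [336. 271.] 0.74 [454.3 -15.5] 0.927
top tin_c [0.619 0.105] [291. 206.] 0.56 [626.1 107.3] 0.954
top tin_d [ 0.625 -0.133] [381. 206.] 0.82 [ 632.1 -131.6] 0.948
pile [0.43618029 0.20980798 0.03      ] [248. 274.]
top [250, 275, 13, 19] ('d', array([435.7, 206.7]), np.float64(0.165)) ('c', array([435.4, 212.4]), np.float64(0.227)) ('b', array([431.4, 205.1]), np.float64(0.29)) ('a', array([424.8, 202.6]), np.float64(0.308))
top stack [435.7 206.7] 0.165
scene tin_a [ 0.463 -0.275] [446. 339.] 0.93 [ 462.4 -280.7] 0.881
scene tin_b [ 0.45  -0.017] [319. 286.] 0.87 [451.3 -18.7] 0.898
scene tin_c [0.619 0.105] [325. 234.] 0.67 [621.  103.4] 0.923
scene tin_d [ 0.625 -0.133] [423. 269.] 0.85 [ 628.4 -134.5] 0.896
pile [0.43618029 0.20980798 0.03      ] [228.813694   244.27386921]
scene [227, 260, 31, 16] ('d', array([432.2, 211. ]), np.float64(0.37)) ('c', array([413.6, 186.5]), np.float64(0.401)) ('b', array([436.2, 209.8]), np.float64(0.0)) ('a', array([436.2, 209.8]), np.float64(0.0))
scene [227, 244, 22, 10] ('d', array([474.9, 260.2]), np.float64(0.311)) ('c', array([451.4, 238.7]), np.float64(0.392)) ('b', array([430.6, 210.1]), np.float64(0.52)) ('a', array([408.5, 189.7]), np.float64(0.541))
scene [228, 237, 17, 14] ('d', array([436.2, 209.8]), np.float64(0.0)) ('c', array([479.9, 261.2]), np.float64(0.442)) ('b', array([452.7, 239.9]), np.float64(0.582)) ('a', array([434.3, 214.1]), np.float64(0.833))
scene [227, 252, 31, 16] ('d', array([451.5, 229.4]), np.float64(0.41)) ('c', array([430.7, 208.9]), np.float64(0.518)) ('b', array([410.3, 185.6]), np.float64(0.512)) ('a', array([436.2, 209.8]), np.float64(0.0))
scene stack [433.6 212.4] 0.883
```

```bash
cat > d.py <<'E'
import sys
from h import *
o=get_obs();M=R.from_quat(o["tool_rot"]).as_matrix()
x=np.array([float(v) for v in sys.argv[1:4]]) if len(sys.argv)>3 else o["position"]*1e3
T=np.array([[0,0,1],[0,1,0],[-1,0,0.]])
print("t",round(o["time"],2),"pos",(o["position"]*1e3).round(1),"F",o["ft_force"].round(1),"grip",round(o["grip_width"]*1e3,1))
print("shift now-axes",((M.T@(x-o["position"]*1e3))).round(1),"turn",R.from_matrix(M.T@T).as_rotvec(degrees=True).round(1),"world",(x-o["position"]*1e3).round(1))
E
python3 -m inch '[[87,[0,0,0],[-8,0,0]],[87,[0,0,0],[-8,0,0]],[87,[0,-40,25],[0,0,0]],[87,[0,-45,30],[0,0,0]],[87,[0,-50,32],[0,0,0]],[87,[0,-50,32],[0,0,0]],[87,[0,-50,32],[0,0,0]],[87,[20,-50,32],[0,0,0]]]'; python3 d.py 434 212 75
```

```text
time: 1.7
position: [0.3638, 0.3172, 0.2047]
tool_rot: [-0.004, 0.704, 0.009, 0.71]
ft_force: [0.3, 0.7, 1.2]
grip_width: 0.0868
t 1.7 pos [363.8 317.2 204.7] F [0.3 0.7 1.2] grip 86.8
shift now-axes [ 129.5 -107.5   67. ] turn [ 1.1  0.6 -0.5] world [  70.2 -105.2 -129.7]
```

```bash
python3 -m inch '[[60,[20,-37,24],[1,0.6,-0.5]],[60,[40,-36,23],[0,0,0]],[60,[35,-34,23],[0,0,0]],[60,[25,0,0],[0,0,0]],[60,[0,0,0],[0,0,0]]]'; python3 d.py 434 212 44; python3 - <<'E'
from h import *
crop("scene",(180,190,100,100),"s2.png",6)
E
```

```text
time: 2.33
position: [0.4425, 0.204, 0.0828]
tool_rot: [0.003, 0.705, -0.002, 0.709]
ft_force: [-0.7, -0.1, 0.3]
grip_width: 0.0609
t 2.33 pos [442.5 204.   82.8] F [-0.7 -0.1  0.3] grip 60.9
shift now-axes [38.7  7.9 -8.9] turn [-0.4  0.4 -0.1] world [ -8.5   8.  -38.8]
```

View pics/s2.png

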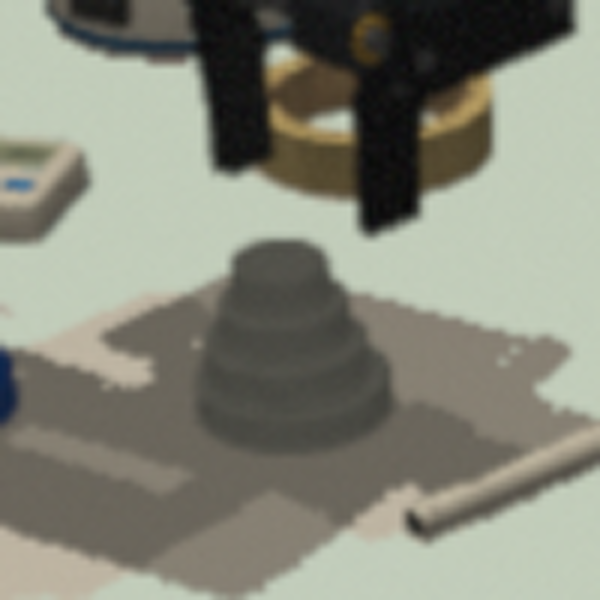

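```bash
python3 -m inch '[[60,[5,8,-9],[-0.4,0.4,0]],[60,[0,0,0],[0,0,0]],[60,[25,0,0],[0,0,0]],[60,[0,0,0],[0,0,0]]]'; python3 d.py 434 212 45
```

```text
time: 2.88
position: [0.4356, 0.216, 0.057]
tool_rot: [-0.001, 0.704, 0.003, 0.711]
ft_force: [0.2, -0.2, -0.5]
grip_width: 0.06
t 2.88 pos [435.6 216.   57. ] F [ 0.2 -0.2 -0.5] grip 60.0
shift now-axes [12.  -4.1 -1.7] turn [ 0.3  0.6 -0.2] world [ -1.6  -4.  -12. ]
```

```bash
python3 -m inch '[[60,[0,-4,-2],[0,0,0]],[60,[0,0,0],[0,0,0]],[60,[0,0,0],[0,0,0]]]'; python3 d.py 434 212 45; python3 -m inch '[[60,[0,0,0],[0,0,0]],[60,[0,0,0],[0,0,0]]]';python3 d.py 434 212 45;
```

```text
time: 3.25
position: [0.4346, 0.2126, 0.0594]
tool_rot: [-0.001, 0.702, 0.004, 0.712]
ft_force: [-0.7, -0.4, 0.2]
grip_width: 0.0603
t 3.25 pos [434.6 212.6  59.4] F [-0.7 -0.4  0.2] grip 60.3
shift now-axes [14.3 -0.6 -0.8] turn [ 0.4  0.8 -0.3] world [ -0.6  -0.6 -14.4]
time: 3.5
position: [0.435, 0.2125, 0.0599]
tool_rot: [-0.001, 0.702, 0.004, 0.712]
ft_force: [-0.7, 0.3, -1.2]
grip_width: 0.0602
t 3.5 pos [435.  212.5  59.9] F [-0.7  0.3 -1.2] grip 60.2
shift now-axes [14.9 -0.6 -1.3] turn [ 0.4  0.9 -0.3] world [ -1.   -0.5 -14.9]
```

```bash
python3 -m inch '[[60,[13,-0.5,-1],[0.4,0.9,-0.3]],[60,[1,0,0],[0,0,0]],[40,[0,0,0],[0,0,0]],[30,[0,0,0],[0,0,0]],[25,[0,0,0],[0,0,0]],[25,[0,0,0],[0,0,0]]]' 8; python3 d.py 434 212 45; python3 - <<'E'
from h import *
crop("scene",(180,190,100,100),"s3.png",6)
E
```

```text
time: 4.25
position: [0.4342, 0.2121, 0.0445]
tool_rot: [0.0, 0.708, -0.001, 0.706]
ft_force: [0.2, 0.1, -0.1]
grip_width: 0.0354
t 4.25 pos [434.2 212.1  44.5] F [ 0.2  0.1 -0.1] grip 35.4
shift now-axes [-0.5 -0.1 -0.2] turn [-0.1 -0.1  0.1] world [-0.2 -0.1  0.5]
```

View pics/s3.png

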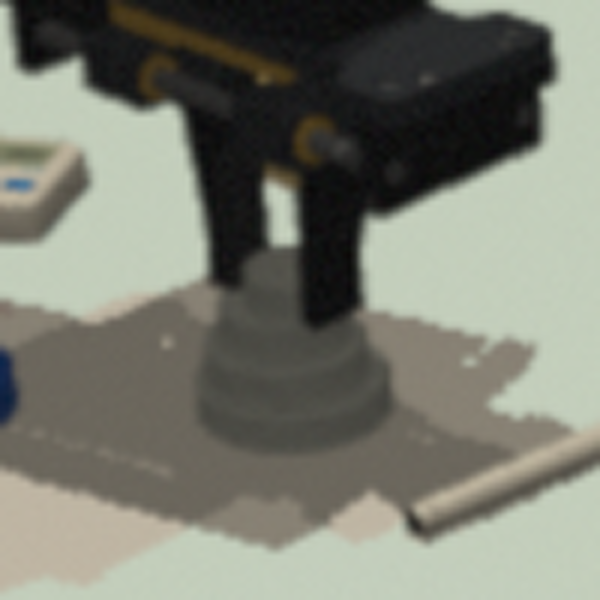

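```bash
python3 -m inch '[[25,[-20,0,0],[0,0,0]],[25,[-40,0,0],[0,0,0]],[25,[-10,-45,3],[0,0,0]],[25,[0,-55,4],[0,0,0]],[25,[0,-55,4],[0,0,0]],[25,[0,-55,4],[0,0,0]],[25,[0,-55,4],[0,0,0]],[25,[0,-55,3],[0,0,0]],[25,[0,-50,3],[0,0,0]],[25,[0,-40,3],[0,0,0]],[25,[0,0,0],[0,0,0]],[25,[0,0,0],[0,0,0]]]' 15; python3 d.py 463.7 -279.8 60
```

```text
time: 5.8
position: [0.4659, -0.2112, 0.1191]
tool_rot: [-0.002, 0.705, -0.001, 0.709]
ft_force: [0.5, 0.7, -0.2]
grip_width: 0.0346
t 5.8 pos [ 465.9 -211.2  119.1] F [ 0.5  0.7 -0.2] grip 34.6
shift now-axes [ 59.3 -68.4  -2.7] turn [0.1 0.3 0.2] world [ -2.2 -68.6 -59.1]
```

```bash
python3 -m inch '[[25,[15,-30,-1],[0,0,0]],[25,[20,-35,-1],[0,0,0]],[25,[20,0,0],[0,0,0]],[25,[0,0,0],[0,0,0]],[25,[0,0,0],[0,0,0]]]' 15; python3 d.py 463.7 -279.8 60
cat > m2.py <<'E'
# tin + held lid in both cams, tin profile, lid radius; lid z = tcp z - g
import sys
from fit import *
k=sys.argv[1];tin0=[float(v)/1e3 for v in sys.argv[2:4]];g=float(sys.argv[4])/1e3
o=get_obs();P=o["position"];rad=RAD[k]
for cam in("scene","top"):
    im=imaging.camera(cam);cv2.imwrite(f"pics/m_{cam}.png",im[:,:,::-1])
    for t,prof,xy,z in(("tin_a",T["tin_"+k],tin0,0.),("lid_a",[(rad,0),(rad,14)],P[:2],P[2]-g)):
        px=proj(cam,(*xy,z+prof[-1][1]/2e3))
        for r in imaging.cut_out(cam,t):
            d=np.hypot(*(np.array(r["box"][:2])-px))
            if d<10: print(cam,t,round(r["confidence"],2),np.round(d,1),[round(v) for v in r["box"]],*fit(cam,prof,r["pixels"],xy,z))
print("tcp",(P*1e3).round(1))
E
python3 m2.py a 463.7 -279.8 2.5; python3 -c "
import cv2
a=cv2.imread('pics/m_scene.png')[280:380,400:500];cv2.imwrite('pics/s4.png',cv2.resize(a,None,fx=6,fy=6,interpolation=2))"
```

```text
time: 6.42
position: [0.4642, -0.2703, 0.0639]
tool_rot: [-0.004, 0.706, 0.003, 0.709]
ft_force: [-0.6, -0.3, 0.3]
grip_width: 0.0347
t 6.42 pos [ 464.2 -270.3   63.9] F [-0.6 -0.3  0.3] grip 34.7
shift now-axes [ 3.9 -9.5 -0.7] turn [0.6 0.2 0.1] world [-0.5 -9.5 -3.9]
scene tin_a 0.63 1.7 [448, 341, 20, 24] [ 461.6 -280.9] 0.93
scene lid_a 0.79 3.2 [447, 312, 18, 23] [ 463.9 -273.1] 0.757
tcp [ 464.2 -270.3   63.9]
```

View pics/s4.png

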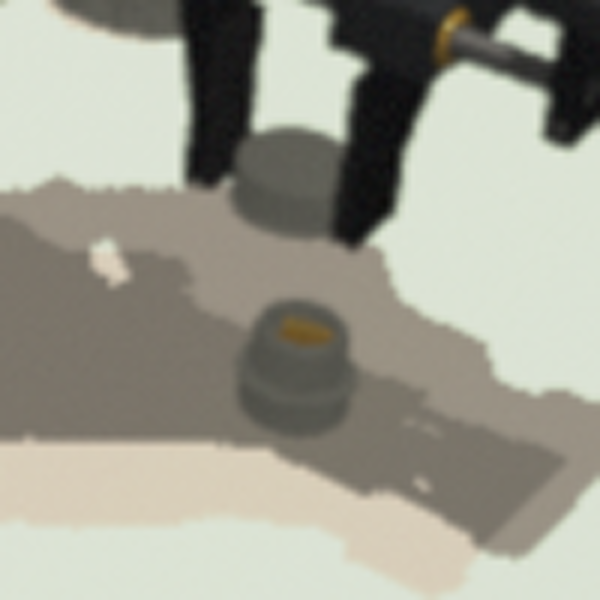

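```bash
cat > ext.py <<'E'
from fit import *
from scipy.optimize import least_squares
def ext(cam,prof,x,y,z0):
    t=np.linspace(0,2*np.pi,181)
    p=np.vstack([proj(cam,np.c_[x+r/1e3*np.cos(t),y+r/1e3*np.sin(t),t*0+z0+h/1e3]) for r,h in prof])
    return np.array([p[:,0].min(),p[:,0].max(),p[:,1].min(),p[:,1].max()])
def fitext(cam,prof,z0,xy,meas,off,s=6):
    m=np.array([np.nan if v is None else v for v in meas],float);m=(m+.5)/s-.5+np.array([off[0]]*2+[off[1]]*2);k=~np.isnan(m)
    r=least_squares(lambda v:(ext(cam,prof,v[0]/1e3,v[1]/1e3,z0)-m)[k],xy)
    return r.x.round(1),r.fun.round(2)
E
python3 - <<'E'
from ext import *
for g in(.001,.0025,.004):print("lid",g,*fitext("scene",[(17.5,0),(17.5,14)],.0639-g,[464,-270],[232,None,127,238],(400,280)))
print("tin",*fitext("scene",T["tin_a"],0,[464,-280],[237,357,298,438],(400,280)))
E
```

```text
lid 0.001 [ 463.4 -274.9] [ 0.   -0.61  0.57]
lid 0.0025 [ 465.4 -273.9] [ 0.   -0.59  0.54]
lid 0.004 [ 467.5 -272.9] [ 0.   -0.56  0.52]
tin [ 462.2 -282.1] [ 0.17 -0.17 -0.55  0.52]
```

```bash
python3 -m inch '[[25,[10,-8,-2.5],[0.6,0.2,0]],[25,[8,0,0],[0,0,0]],[25,[0,0,0],[0,0,0]],[25,[0,0,0],[0,0,0]]]' 15; python3 d.py 461.7 -278.4 33
```

```text
time: 7.22
position: [0.4617, -0.2802, 0.0447]
tool_rot: [-0.0, 0.707, -0.001, 0.708]
ft_force: [-0.4, 0.3, -0.5]
grip_width: 0.0347
t 7.22 pos [ 461.7 -280.2   44.7] F [-0.4  0.3 -0.5] grip 34.7
shift now-axes [11.7  1.9 -0. ] turn [-0.1  0.1  0.1] world [ -0.    1.8 -11.7]
```

```bash
python3 -m inch '[[25,[4,1.8,0],[0,0,0]],[25,[4,0,0],[0,0,0]],[25,[2,0,0],[0,0,0]],[25,[0,0,0],[0,0,0]]]' 15; python3 d.py 461.7 -278.4 33;  python3 -m inch '[[25,[3,0,0],[0,0,0]],[25,[3,0,0],[0,0,0]],[25,[0,0,0],[0,0,0]]]' 15; python3 d.py 461.7 -278.4 18
```

```text
time: 7.72
position: [0.4618, -0.2781, 0.0341]
tool_rot: [-0.0, 0.707, -0.001, 0.708]
ft_force: [-0.0, -0.9, -0.3]
grip_width: 0.0347
t 7.72 pos [ 461.8 -278.1   34.1] F [-0.  -0.9 -0.3] grip 34.7
shift now-axes [ 1.1 -0.3 -0.1] turn [-0.1  0.1  0.1] world [-0.1 -0.3 -1.1]
time: 8.1
position: [0.4619, -0.2782, 0.0278]
tool_rot: [-0.0, 0.707, -0.001, 0.708]
ft_force: [-1.0, 0.1, -0.3]
grip_width: 0.0345
t 8.1 pos [ 461.9 -278.2   27.8] F [-1.   0.1 -0.3] grip 34.5
shift now-axes [ 9.8 -0.2 -0.2] turn [-0.1  0.1  0.1] world [-0.2 -0.2 -9.8]
```

```bash
python3 -m inch '[[25,[3,0,0],[0,0,0]],[25,[3,0,0],[0,0,0]],[25,[2,0,0],[0,0,0]],[25,[0,0,0],[0,0,0]]]' 15; python3 d.py 461.7 -278.4 18
```

```text
time: 8.6
position: [0.462, -0.2783, 0.0192]
tool_rot: [-0.0, 0.707, -0.001, 0.708]
ft_force: [1.0, -0.8, 0.3]
grip_width: 0.0347
t 8.6 pos [ 462.  -278.3   19.2] F [ 1.  -0.8  0.3] grip 34.7
shift now-axes [ 1.2 -0.1 -0.3] turn [-0.1  0.1  0.1] world [-0.3 -0.1 -1.2]
```

```bash
python3 -m inch '[[25,[1.5,0,0],[0,0,0]],[25,[0,0,0],[0,0,0]]]' 15; python3 d.py 461.7 -278.4 18;python3 -m inch '[[50,[0,0,0],[0,0,0]],[50,[0,0,0],[0,0,0]],[50,[0,0,0],[0,0,0]],[50,[-20,0,0],[0,0,0]],[50,[-40,0,0],[0,0,0]],[70,[-20,30,0],[0,0,0]],[70,[0,45,0],[0,0,0]],[70,[0,50,0],[0,0,0]],[70,[0,50,0],[0,0,0]],[70,[0,0,0],[0,0,0]],[70,[0,0,0],[0,0,0]]]'; python3 d.py 434 212 100; python3 - <<'E'
from h import *
im=crop("scene",(400,280,100,100),"s5.png",4)
a=cv2.imread("pics/s5.png");b=cv2.resize(im[205:290,180:280],None,fx=4,fy=4,interpolation=2)[:,:,::-1]
cv2.imwrite("pics/s5.png",np.hstack([a[:340],b]))
E
```

```text
time: 8.85
position: [0.4622, -0.2785, 0.0188]
tool_rot: [-0.001, 0.706, -0.002, 0.708]
ft_force: [-0.4, -0.1, -0.1]
grip_width: 0.0346
t 8.85 pos [ 462.2 -278.5   18.8] F [-0.4 -0.1 -0.1] grip 34.6
shift now-axes [ 0.8  0.1 -0.5] turn [-0.1  0.1  0.2] world [-0.5  0.1 -0.8]
time: 10.22
position: [0.464, -0.1008, 0.1003]
tool_rot: [-0.0, 0.705, -0.003, 0.709]
ft_force: [0.4, -0.5, -0.4]
grip_width: 0.0704
t 10.22 pos [ 464.  -100.8  100.3] F [ 0.4 -0.5 -0.4] grip 70.4
shift now-axes [ -1.4 312.7 -31.2] turn [-0.2  0.3  0.3] world [-3.000e+01  3.128e+02 -3.000e-01]
```

View pics/s5.png

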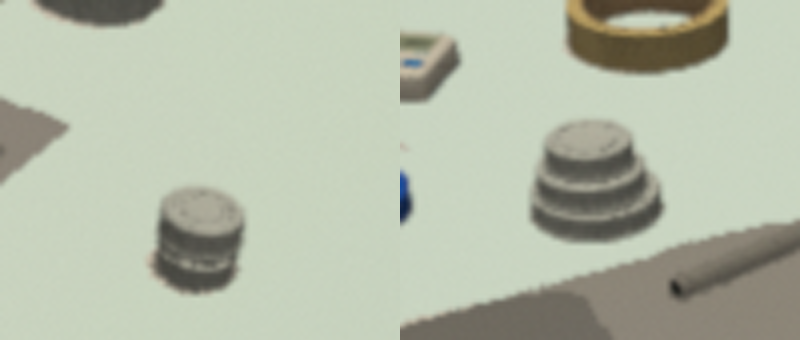

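```bash
python3 - <<'E'
from ext import *
o=(180,205)
f=lambda r,z,m:print(*fitext("scene",[(r,0),(r,14)],z,[434,212],m,o,4))
f(23,.028,[143,234,120,None]); f(28.5,.014,[134,248,None,None]); f(34,0,[130,262,None,241])
E
python3 -m inch '[[70,[-10,45,-4],[0,0,0]],[70,[0,55,-6],[0,0,0]],[70,[0,55,-6],[0,0,0]],[70,[0,50,-5],[0,0,0]],[70,[10,45,-5],[0,0,0]],[70,[10,30,-3],[0,0,0]],[70,[10,0,0],[0,0,0]],[70,[0,0,0],[0,0,0]]]';python3 d.py 434 212 31
```

```text
[431.4 210.2] [-0.3   0.3  -0.02]
[438.1 216.6] [0. 0.]
[436.9 212.6] [-0.41  0.41 -0.04]
time: 11.28
position: [0.4492, 0.1755, 0.0776]
tool_rot: [0.006, 0.701, -0.011, 0.713]
ft_force: [-0.2, 0.0, 1.7]
grip_width: 0.0701
t 11.28 pos [449.2 175.5  77.6] F [-0.2  0.   1.7] grip 70.1
shift now-axes [ 46.1  36.5 -16.9] turn [-1.4  1.   0.4] world [-15.2  36.5 -46.6]
```

```bash
python3 -m inch '[[70,[0,20,-9],[-1.4,1,0.4]],[70,[10,14,-7],[0,0,0]],[70,[10,0,0],[0,0,0]],[70,[0,0,0],[0,0,0]],[70,[0,0,0],[0,0,0]]]';python3 d.py 431.5 213 31
```

```text
time: 11.9
position: [0.4338, 0.2095, 0.0562]
tool_rot: [0.001, 0.707, -0.001, 0.707]
ft_force: [0.1, -0.4, -0.7]
grip_width: 0.0701
t 11.9 pos [433.8 209.5  56.2] F [ 0.1 -0.4 -0.7] grip 70.1
shift now-axes [25.2  3.5 -2.3] turn [-0.2 -0.   0. ] world [ -2.3   3.5 -25.2]
```

```bash
python3 -m inch '[[70,[10,3.5,-2],[0,0,0]],[70,[9,0,0],[0,0,0]],[70,[4,0,0],[0,0,0]],[70,[0,0,0],[0,0,0]]]';python3 d.py 431.5 213 31
```

```text
time: 12.4
position: [0.432, 0.2128, 0.0316]
tool_rot: [0.001, 0.707, -0.001, 0.707]
ft_force: [-0.1, 0.4, 0.1]
grip_width: 0.0699
t 12.4 pos [432.  212.8  31.6] F [-0.1  0.4  0.1] grip 69.9
shift now-axes [ 0.6  0.2 -0.5] turn [-0.2  0.   0. ] world [-0.5  0.2 -0.6]
```

```bash
python3 -m inch '[[50,[0.5,0,0],[0,0,0]],[40,[0,0,0],[0,0,0]],[36,[0,0,0],[0,0,0]],[36,[0,0,0],[0,0,0]],[36,[0,0,0],[0,0,0]],[36,[0,0,0],[0,0,0]]]' 10;python3 d.py 431.5 213 31;  python3 -m inch '[[36,[-20,0,0],[0,0,0]],[36,[-35,0,0],[0,0,0]],[36,[0,-35,3],[0,0,0]],[36,[0,-45,4],[0,0,0]],[36,[0,-45,4],[0,0,0]],[36,[0,-45,4],[0,0,0]],[36,[0,-35,3],[0,0,0]],[36,[0,-15,2],[0,0,0]],[36,[0,0,0],[0,0,0]],[36,[0,0,0],[0,0,0]]]' 15; python3 d.py 452.3 -16.5 70
```

```text
time: 13.15
position: [0.4325, 0.2128, 0.0316]
tool_rot: [0.001, 0.707, -0.001, 0.708]
ft_force: [0.5, -0.7, -0.9]
grip_width: 0.0456
t 13.15 pos [432.5 212.8  31.6] F [ 0.5 -0.7 -0.9] grip 45.6
shift now-axes [ 0.6  0.2 -1. ] turn [-0.2  0.1 -0. ] world [-1.   0.2 -0.6]
time: 14.4
position: [0.4538, -0.0119, 0.0888]
tool_rot: [0.0, 0.705, -0.0, 0.709]
ft_force: [0.5, -0.3, -0.3]
grip_width: 0.0453
t 14.4 pos [453.8 -11.9  88.8] F [ 0.5 -0.3 -0.3] grip 45.3
shift now-axes [18.8 -4.6 -1.5] turn [-0.   0.3 -0. ] world [ -1.5  -4.6 -18.8]
```

```bash
python3 -m inch '[[36,[10,-4.5,-1.5],[0,0.3,0]],[36,[9,0,0],[0,0,0]],[36,[3,0,0],[0,0,0]],[36,[0,0,0],[0,0,0]]]' 15; python3 d.py 452.3 -16.5 60; python3 m2.py b 452.8 -16.5 3;python3 -c "
import cv2
a=cv2.imread('pics/m_scene.png')[220:320,270:370];cv2.imwrite('pics/s6.png',cv2.resize(a,None,fx=6,fy=6,interpolation=2))"
```

```text
time: 14.9
position: [0.4511, -0.0136, 0.0647]
tool_rot: [-0.001, 0.708, 0.002, 0.706]
ft_force: [-0.2, -0.6, 0.2]
grip_width: 0.0456
t 14.9 pos [451.1 -13.6  64.7] F [-0.2 -0.6  0.2] grip 45.6
shift now-axes [ 4.7 -2.9  1.2] turn [ 0.2 -0.2 -0.1] world [ 1.2 -2.9 -4.7]
scene tin_a 0.84 1.4 [321, 286, 22, 20] [449.9 -18.4] 0.894
scene lid_a 0.68 1.9 [318, 262, 18, 15] [450.8 -16.8] 0.663
tcp [451.1 -13.6  64.7]
```

View pics/s6.png

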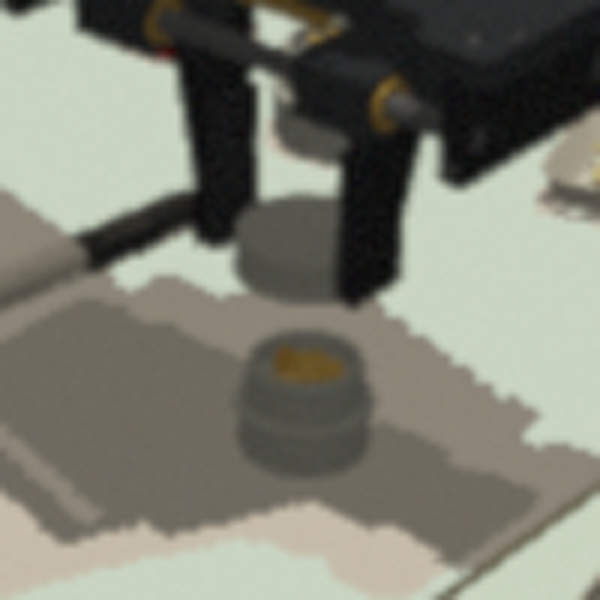

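```bash
python3 - <<'E'
from ext import *
print("lid",*fitext("scene",[(23,0),(23,14)],.0617,[451,-14],[233,None,195,302],(270,220)))
print("tin",*fitext("scene",T["tin_b"],0,[451,-18],[236,372,328,478],(270,220)))
E
python3 -m inch '[[36,[8,-2.5,0],[0.2,-0.2,0]],[36,[4,0,0],[0,0,0]],[36,[0,0,0],[0,0,0]],[36,[0,0,0],[0,0,0]]]' 15; python3 d.py 451 -16 40
```

```text
lid [453.1 -18.2] [ 0.   -0.71  0.65]
tin [450.6 -19.3] [ 0.21 -0.21 -0.46  0.43]
time: 15.7
position: [0.4517, -0.017, 0.0527]
tool_rot: [0.0, 0.706, -0.0, 0.708]
ft_force: [-0.7, -0.7, 0.0]
grip_width: 0.0461
t 15.7 pos [451.7 -17.   52.7] F [-0.7 -0.7  0. ] grip 46.1
shift now-axes [12.7  1.  -0.8] turn [-0.   0.2 -0. ] world [ -0.7   1.  -12.7]
```

```bash
python3 -m inch '[[36,[4,1.8,-2],[0,0,0]],[36,[4,0,0],[0,0,0]],[36,[3,0,0],[0,0,0]],[36,[0,0,0],[0,0,0]],[36,[0,0,0],[0,0,0]]]' 15; python3 d.py 449.5 -15.1 33
```

```text
time: 16.32
position: [0.4497, -0.015, 0.0409]
tool_rot: [0.0, 0.706, 0.0, 0.708]
ft_force: [-0.6, 0.8, 0.3]
grip_width: 0.0459
t 16.32 pos [449.7 -15.   40.9] F [-0.6  0.8  0.3] grip 45.9
shift now-axes [ 7.9 -0.1 -0.2] turn [-0.   0.2 -0. ] world [-0.2 -0.1 -7.9]
```

```bash
python3 -m inch '[[36,[3,0,0],[0,0,0]],[36,[3,0,0],[0,0,0]],[36,[2,0,0],[0,0,0]],[36,[0,0,0],[0,0,0]]]' 15; python3 d.py 449.5 -15.1 22.5;
```

```text
time: 16.82
position: [0.4499, -0.0151, 0.0325]
tool_rot: [0.0, 0.706, -0.0, 0.708]
ft_force: [0.0, 0.3, 0.4]
grip_width: 0.046
t 16.82 pos [449.9 -15.1  32.5] F [0.  0.3 0.4] grip 46.0
shift now-axes [10.  -0.1 -0.4] turn [-0.   0.2 -0. ] world [ -0.4  -0.  -10. ]
```

```bash
python3 -m inch '[[36,[4,0,-0.3],[0,0,0]],[36,[3,0,0],[0,0,0]],[36,[2,0,0],[0,0,0]],[36,[0,0,0],[0,0,0]]]' 15; python3 d.py 449.5 -15.1 22.5;
```

```text
time: 17.32
position: [0.4495, -0.0151, 0.0232]
tool_rot: [0.0, 0.706, -0.0, 0.708]
ft_force: [0.1, 0.7, 2.0]
grip_width: 0.0457
t 17.32 pos [449.5 -15.1  23.2] F [0.1 0.7 2. ] grip 45.7
shift now-axes [ 0.7 -0.  -0. ] turn [-0.   0.2 -0. ] world [-0.  -0.  -0.7]
```

```bash
python3 -m inch '[[60,[0,0,0],[0,0,0]],[60,[0,0,0],[0,0,0]],[60,[0,0,0],[0,0,0]],[80,[-20,0,0],[0,0,0]],[80,[-35,0,0],[0,0,0]],[80,[-10,-40,0],[0,0,0]],[80,[0,-40,0],[0,0,0]],[80,[0,0,0],[0,0,0]],[80,[0,0,0],[0,0,0]]]'; python3 d.py 434 212 70; python3 - <<'E'
from h import *
im=crop("scene",(270,220,100,85),"s7.png",4)
a=cv2.imread("pics/s7.png");b=cv2.resize(im[205:290,180:280],None,fx=4,fy=4,interpolation=2)[:,:,::-1]
cv2.imwrite("pics/s7.png",np.hstack([a[:340],b]))
E
```

```text
time: 18.45
position: [0.4494, -0.0964, 0.0895]
tool_rot: [-0.0, 0.706, 0.0, 0.708]
ft_force: [-0.2, 0.3, 0.2]
grip_width: 0.0799
t 18.45 pos [449.4 -96.4  89.5] F [-0.2  0.3  0.2] grip 79.9
shift now-axes [ 19.5 308.4 -15.1] turn [0.1 0.2 0. ] world [-15.4 308.4 -19.5]
```

View pics/s7.png

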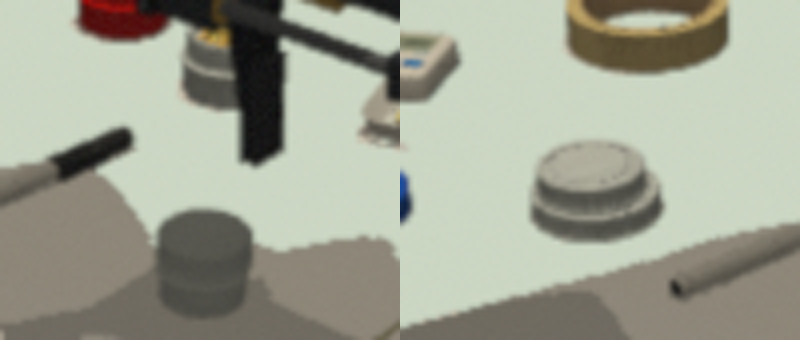

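```bash
python3 - <<'E'
from ext import *
o=(180,205)
f=lambda r,z,m:print(*fitext("scene",[(r,0),(r,14)],z,[434,212],m,o,4))
f(28.5,.014,[136,247,140,None]); f(34,0,[130,262,None,241])
E
python3 -m inch '[[80,[-6,40,-2],[0,0,0]],[80,[-5,50,-3],[0,0,0]],[80,[0,55,-3],[0,0,0]],[80,[0,55,-3],[0,0,0]],[80,[0,50,-3],[0,0,0]],[80,[0,40,-2],[0,0,0]],[80,[5,12,0],[0,0,0]],[80,[0,0,0],[0,0,0]],[80,[0,0,0],[0,0,0]]]';python3 d.py 433 214 18
```

```text
[431.5 209.1] [-0.47  0.48 -0.04]
[436.9 212.6] [-0.41  0.41 -0.04]
time: 19.62
position: [0.4277, 0.2192, 0.0932]
tool_rot: [-0.004, 0.707, 0.003, 0.707]
ft_force: [-0.2, -0.2, 0.1]
grip_width: 0.08
t 19.62 pos [427.7 219.2  93.2] F [-0.2 -0.2  0.1] grip 80.0
shift now-axes [75.2 -5.2  5.3] turn [ 0.6 -0.1  0.1] world [  5.3  -5.2 -75.2]
```

```bash
python3 -m inch '[[80,[25,-7,4],[0.6,0,0]],[80,[20,0,0],[0,0,0]],[80,[0,0,0],[0,0,0]],[80,[0,0,0],[0,0,0]]]';python3 d.py 431.5 212 18
```

```text
time: 20.12
position: [0.4334, 0.2074, 0.048]
tool_rot: [0.002, 0.707, -0.003, 0.707]
ft_force: [0.2, 0.3, -0.1]
grip_width: 0.0799
t 20.12 pos [433.4 207.4  48. ] F [ 0.2  0.3 -0.1] grip 79.9
shift now-axes [30.   4.7 -2. ] turn [-0.4 -0.   0.1] world [ -1.9   4.6 -30. ]
```

```bash
python3 -m inch '[[80,[10,0,0],[0,0,0]],[80,[3,0,0],[0,0,0]],[80,[0,0,0],[0,0,0]]]';python3 d.py 431.5 212 18
```

```text
time: 20.5
position: [0.4344, 0.2071, 0.0355]
tool_rot: [0.002, 0.706, -0.003, 0.708]
ft_force: [1.2, 0.6, 0.5]
grip_width: 0.0801
t 20.5 pos [434.4 207.1  35.5] F [1.2 0.6 0.5] grip 80.1
shift now-axes [17.5  4.9 -3. ] turn [-0.5  0.1  0.1] world [ -2.9   4.9 -17.5]
```

```bash
python3 -m inch '[[80,[2,4.8,-3],[-0.4,0,0]],[80,[0,0,0],[0,0,0]],[80,[9,0,0],[0,0,0]],[80,[5,0,0],[0,0,0]],[80,[0,0,0],[0,0,0]]]';python3 d.py 431.5 212 17.5
```

```text
time: 21.12
position: [0.4312, 0.2127, 0.0186]
tool_rot: [-0.001, 0.706, -0.0, 0.708]
ft_force: [0.4, 0.1, -0.8]
grip_width: 0.0798
t 21.12 pos [431.2 212.7  18.6] F [ 0.4  0.1 -0.8] grip 79.8
shift now-axes [ 1.1 -0.7  0.3] turn [0.  0.2 0.1] world [ 0.3 -0.7 -1.1]
```

```bash
python3 -m inch '[[65,[0.5,0,0],[0,0,0]],[55,[0,0,0],[0,0,0]],[48,[0,0,0],[0,0,0]],[48,[0,0,0],[0,0,0]],[48,[0,0,0],[0,0,0]],[48,[0,0,0],[0,0,0]]]' 10;python3 d.py;  python3 -m inch '[[48,[-20,0,0],[0,0,0]],[48,[-40,0,0],[0,0,0]],[48,[-10,-17,32],[0,0,0]],[48,[0,-20,38],[0,0,0]],[48,[0,-20,38],[0,0,0]],[48,[0,-20,38],[0,0,0]],[48,[0,-17,25],[0,0,0]],[48,[0,0,0],[0,0,0]],[48,[0,0,0],[0,0,0]]]' 15; python3 d.py 622 106 70
```

```text
time: 21.88
position: [0.4315, 0.2126, 0.0182]
tool_rot: [-0.0, 0.706, -0.0, 0.708]
ft_force: [-0.3, -0.4, 0.3]
grip_width: 0.0571
t 21.88 pos [431.5 212.6  18.2] F [-0.3 -0.4  0.3] grip 57.1
shift now-axes [0. 0. 0.] turn [-0.   0.2  0.1] world [0. 0. 0.]
time: 23.0
position: [0.6035, 0.1162, 0.0898]
tool_rot: [-0.001, 0.708, -0.0, 0.706]
ft_force: [-1.0, -0.5, -0.1]
grip_width: 0.0567
t 23.0 pos [603.5 116.2  89.8] F [-1.  -0.5 -0.1] grip 56.7
shift now-axes [ 19.8 -10.2  18.5] turn [ 0.1 -0.1  0.1] world [ 18.5 -10.2 -19.8]
```

```bash
python3 -m inch '[[48,[5,-8,16],[0,0,0]],[48,[9,0,0],[0,0,0]],[48,[3,0,0],[0,0,0]],[48,[0,0,0],[0,0,0]]]' 15; python3 d.py 622 106 60; python3 m2.py c 622 106 4;python3 -c "
import cv2
a=cv2.imread('pics/m_scene.png')[170:270,275:375];cv2.imwrite('pics/s8.png',cv2.resize(a,None,fx=6,fy=6,interpolation=2))"
```

```text
time: 23.5
position: [0.6172, 0.1098, 0.0708]
tool_rot: [-0.002, 0.709, 0.001, 0.705]
ft_force: [0.5, -0.7, -0.7]
grip_width: 0.0569
t 23.5 pos [617.2 109.8  70.8] F [ 0.5 -0.7 -0.7] grip 56.9
shift now-axes [10.8 -3.8  4.9] turn [ 0.2 -0.4  0.1] world [  4.8  -3.8 -10.8]
scene tin_a 0.96 1.5 [326, 235, 26, 28] [620.2 102.4] 0.934
scene lid_a 0.88 2.6 [322, 213, 21, 17] [614.6 110.1] 0.692
tcp [617.2 109.8  70.8]
```

View pics/s8.png

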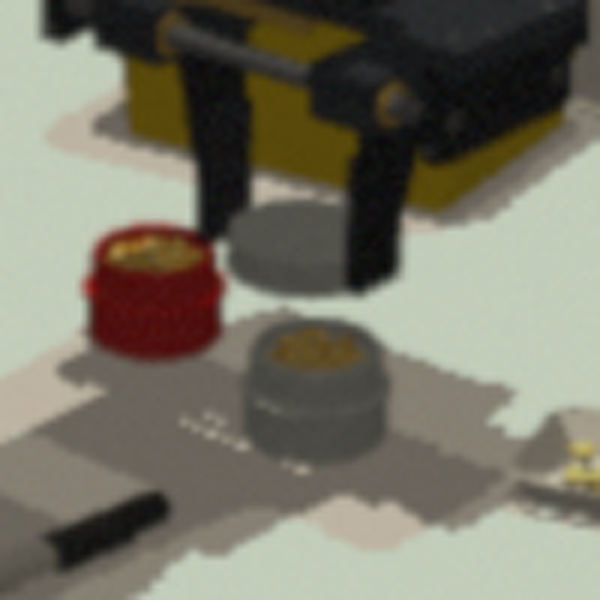

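```bash
python3 - <<'E'
from ext import *
for g in (.0668,.0655):print("lid",*fitext("scene",[(28.5,0),(28.5,14)],g,[617,110],[226,None,198,295],(275,170)))
print("tin",*fitext("scene",T["tin_c"],0,[622,106],[243,390,318,463],(275,170)))
E
python3 -m inch '[[48,[5,-4,3],[0.2,-0.4,0]],[48,[8,0,0],[0,0,0]],[48,[0,0,0],[0,0,0]],[48,[0,0,0],[0,0,0]]]' 15; python3 d.py 619.7 105.5 40
```

```text
lid [619.3 105.8] [ 0.   -0.64  0.59]
lid [621.5 107.6] [ 0.   -0.62  0.57]
tin [621.6 102. ] [ 0.07 -0.07 -0.71  0.65]
time: 24.3
position: [0.6212, 0.1051, 0.0578]
tool_rot: [-0.001, 0.706, -0.001, 0.708]
ft_force: [-0.9, 0.5, -0.2]
grip_width: 0.057
t 24.3 pos [621.2 105.1  57.8] F [-0.9  0.5 -0.2] grip 57.0
shift now-axes [17.8  0.5 -1.6] turn [-0.   0.2  0.1] world [ -1.5   0.4 -17.8]
```

```bash
python3 -m inch '[[48,[5,0.8,-1.2],[0,0.2,0]],[48,[5,0,0],[0,0,0]],[48,[3,0,0],[0,0,0]],[48,[0,0,0],[0,0,0]],[48,[0,0,0],[0,0,0]]]' 15; python3 d.py 620 106 40
```

```text
time: 24.92
position: [0.6199, 0.1061, 0.0437]
tool_rot: [-0.001, 0.707, -0.001, 0.707]
ft_force: [0.9, -0.1, -0.8]
grip_width: 0.0571
t 24.93 pos [619.9 106.1  43.7] F [ 0.9 -0.1 -0.8] grip 57.1
shift now-axes [ 3.7 -0.1  0.1] turn [-0.  -0.   0.1] world [ 0.1 -0.1 -3.7]
```

```bash
python3 -m inch '[[48,[3,0,0],[0,0,0]],[48,[3,0,0],[0,0,0]],[48,[2,0,0],[0,0,0]],[48,[0,0,0],[0,0,0]]]' 15; python3 d.py 620 106 27.5
```

```text
time: 25.42
position: [0.6201, 0.106, 0.0354]
tool_rot: [-0.001, 0.707, -0.001, 0.707]
ft_force: [-0.5, -0.3, -0.4]
grip_width: 0.057
t 25.43 pos [620.1 106.   35.4] F [-0.5 -0.3 -0.4] grip 57.0
shift now-axes [ 7.9 -0.  -0.1] turn [-0.  -0.   0.1] world [-0.1 -0.  -7.9]
```

```bash
python3 -m inch '[[48,[3,0,0],[0,0,0]],[48,[3,0,0],[0,0,0]],[48,[1,0,0],[0,0,0]],[48,[0,0,0],[0,0,0]]]' 15; python3 d.py 620 106 27.5
```

```text
time: 25.92
position: [0.6201, 0.106, 0.0279]
tool_rot: [-0.001, 0.707, -0.001, 0.707]
ft_force: [0.7, 1.5, 0.3]
grip_width: 0.0571
t 25.93 pos [620.1 106.   27.9] F [0.7 1.5 0.3] grip 57.1
shift now-axes [ 0.4 -0.  -0.1] turn [-0.  -0.   0.1] world [-0.1 -0.  -0.4]
```

```bash
python3 -m inch '[[72,[0.3,0,0],[0,0,0]],[72,[0,0,0],[0,0,0]],[72,[0,0,0],[0,0,0]],[72,[-20,0,0],[0,0,0]],[87,[-35,0,0],[0,0,0]],[87,[-10,-10,-40],[0,0,0]],[87,[0,-20,-45],[0,0,0]],[87,[0,-20,-45],[0,0,0]],[87,[0,0,0],[0,0,0]],[87,[0,0,0],[0,0,0]]]'; python3 d.py 434 214 70; python3 - <<'E'
from h import *
im=crop("scene",(280,190,100,85),"s9.png",4)
a=cv2.imread("pics/s9.png");b=cv2.resize(im[205:290,180:280],None,fx=4,fy=4,interpolation=2)[:,:,::-1]
cv2.imwrite("pics/s9.png",np.hstack([a[:340],b]))
E
```

```text
time: 27.18
position: [0.4921, 0.055, 0.103]
tool_rot: [-0.001, 0.702, -0.001, 0.713]
ft_force: [0.5, 0.4, 0.3]
grip_width: 0.0864
t 27.18 pos [492.1  55.  103. ] F [0.5 0.4 0.3] grip 86.4
shift now-axes [ 31.6 159.2 -58.5] turn [0.1 0.9 0.2] world [-58.1 159.  -33. ]
```

View pics/s9.png

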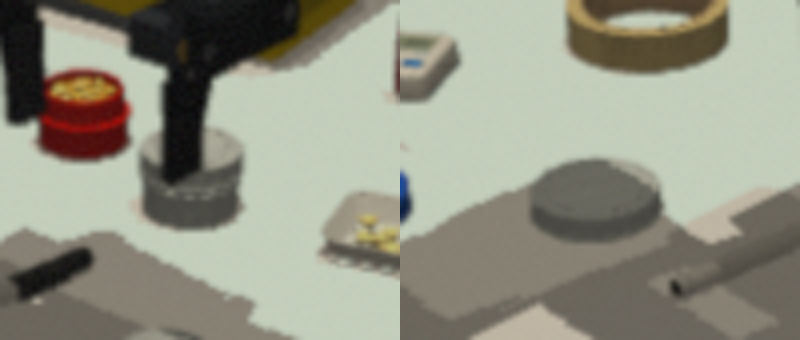

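```bash
python3 - <<'E'
from ext import *
print(*fitext("scene",[(34,0),(34,14)],0,[434,212],[130,261,158,242],(180,205),4))
E
python3 -m inch '[[87,[0,40,-14],[0,0.9,0]],[87,[0,50,-17],[0,0,0]],[87,[5,45,-15],[0,0,0]],[87,[0,5,-2],[0,0,0]],[87,[0,0,0],[0,0,0]],[87,[0,0,0],[0,0,0]]]';python3 d.py 435.5 215.5 70
```

```text
[434.7 210.6] [-0.57  0.57 -0.56  0.45]
time: 27.98
position: [0.4543, 0.2003, 0.0988]
tool_rot: [-0.001, 0.702, -0.0, 0.712]
ft_force: [0.5, -0.1, -0.4]
grip_width: 0.0872
t 27.98 pos [454.3 200.3  98.8] F [ 0.5 -0.1 -0.4] grip 87.2
shift now-axes [ 28.5  15.3 -19.2] turn [0.1 0.8 0.1] world [-18.8  15.2 -28.8]
```

```bash
python3 -m inch '[[87,[15,13,-17],[0,0.8,0]],[87,[20,1,-1],[0,0,0]],[87,[15,0,0],[0,0,0]],[87,[0,0,0],[0,0,0]],[87,[0,0,0],[0,0,0]]]';python3 d.py 435.5 214.5 30
```

```text
time: 28.6
position: [0.4333, 0.2129, 0.0449]
tool_rot: [0.001, 0.709, -0.003, 0.705]
ft_force: [-0.8, 0.7, -0.6]
grip_width: 0.0869
t 28.6 pos [433.3 212.9  44.9] F [-0.8  0.7 -0.6] grip 86.9
shift now-axes [14.9  1.6  2.3] turn [-0.3 -0.4  0.1] world [  2.2   1.6 -14.9]
```

```bash
python3 -m inch '[[87,[8,1.5,2],[-0.3,-0.4,0]],[87,[8,0,0],[0,0,0]],[87,[6,0,0],[0,0,0]],[87,[0,0,0],[0,0,0]],[87,[0,0,0],[0,0,0]]]';python3 d.py 435.5 214.5 5
```

```text
time: 29.22
position: [0.436, 0.2146, 0.0222]
tool_rot: [-0.0, 0.706, -0.001, 0.708]
ft_force: [-0.5, 0.7, 0.6]
grip_width: 0.0869
t 29.23 pos [436.  214.6  22.2] F [-0.5  0.7  0.6] grip 86.9
shift now-axes [17.2 -0.  -0.6] turn [-0.   0.1  0.1] world [ -0.5  -0.1 -17.2]
```

```bash
python3 -m inch '[[87,[8,0,-0.4],[0,0,0]],[87,[5,0,0],[0,0,0]],[87,[3,0,0],[0,0,0]],[87,[0,0,0],[0,0,0]]]';python3 d.py 435.5 214.5 5; python3 -m inch '[[75,[0.5,0,0],[0,0,0]],[66,[0,0,0],[0,0,0]],[60,[0,0,0],[0,0,0]],[60,[0,0,0],[0,0,0]],[60,[0,0,0],[0,0,0]],[60,[0,0,0],[0,0,0]]]' 10;python3 d.py
```

```text
time: 29.72
position: [0.4358, 0.2145, 0.0052]
tool_rot: [-0.0, 0.706, -0.001, 0.708]
ft_force: [-0.2, -0.8, -1.0]
grip_width: 0.0869
t 29.73 pos [435.8 214.5   5.2] F [-0.2 -0.8 -1. ] grip 86.9
shift now-axes [ 0.2 -0.  -0.3] turn [-0.   0.2  0.1] world [-0.3 -0.  -0.2]
time: 30.48
position: [0.436, 0.2146, 0.005]
tool_rot: [-0.0, 0.706, -0.001, 0.708]
ft_force: [0.1, 0.1, -0.2]
grip_width: 0.0685
t 30.48 pos [436.  214.6   5. ] F [ 0.1  0.1 -0.2] grip 68.5
shift now-axes [0. 0. 0.] turn [-0.   0.2  0.1] world [0. 0. 0.]
```

```bash
python3 -m inch '[[60,[-20,0,0],[0,0,0]],[60,[-40,0,0],[0,0,0]],[60,[-35,-25,14],[0,0,0]],[60,[0,-48,26],[0,0,0]],[60,[0,-48,26],[0,0,0]],[60,[0,-48,26],[0,0,0]],[60,[0,-48,26],[0,0,0]],[60,[0,-45,25],[0,0,0]],[60,[0,-30,18],[0,0,0]],[60,[0,0,0],[0,0,0]],[60,[0,0,0],[0,0,0]]]' 15; python3 d.py 629 -131.5 75
```

```text
time: 31.85
position: [0.6004, -0.0861, 0.1037]
tool_rot: [-0.001, 0.706, -0.001, 0.708]
ft_force: [0.2, 1.0, -0.3]
grip_width: 0.068
t 31.85 pos [600.4 -86.1 103.7] F [ 0.2  1.  -0.3] grip 68.0
shift now-axes [ 28.9 -45.3  28.5] turn [0.1 0.2 0.2] world [ 28.6 -45.4 -28.7]
```

```bash
python3 -m inch '[[60,[8,-25,16],[0,0,0]],[60,[10,-15,9],[0,0,0]],[60,[8,0,0],[0,0,0]],[60,[0,0,0],[0,0,0]],[60,[0,0,0],[0,0,0]]]' 15; python3 d.py 629 -131.5 75; python3 m2.py d 629 -131.5 5;python3 -c "
import cv2
a=cv2.imread('pics/m_scene.png')[205:305,375:475];cv2.imwrite('pics/s10.png',cv2.resize(a,None,fx=6,fy=6,interpolation=2))"
```

```text
time: 32.48
position: [0.6214, -0.1201, 0.0757]
tool_rot: [-0.002, 0.709, 0.003, 0.706]
ft_force: [-0.5, 0.3, -0.3]
grip_width: 0.0676
t 32.48 pos [ 621.4 -120.1   75.7] F [-0.5  0.3 -0.3] grip 67.6
shift now-axes [  0.6 -11.4   7.5] turn [ 0.4 -0.3 -0.1] world [  7.6 -11.4  -0.7]
scene tin_a 0.83 2.5 [424, 270, 31, 38] [ 626.  -134.7] 0.917
scene lid_a 0.64 3.1 [416, 243, 31, 22] [ 619.5 -121.9] 0.83
tcp [ 621.4 -120.1   75.7]
```

View pics/s10.png

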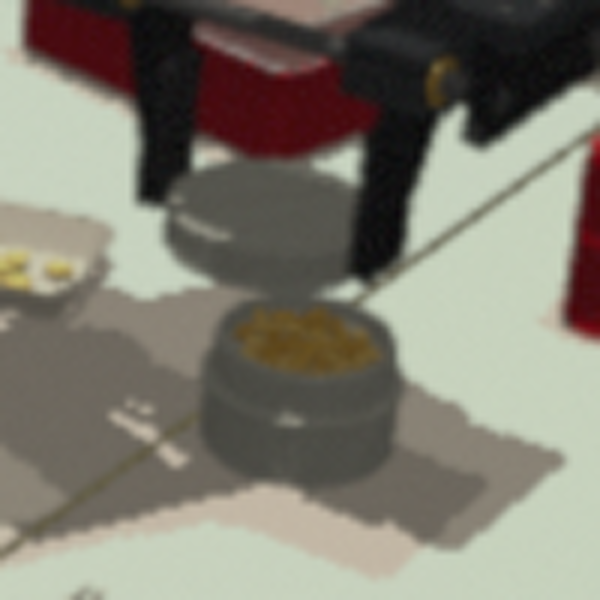

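```bash
python3 - <<'E'
from ext import *
print("lid",*fitext("scene",[(34,0),(34,14)],.0707,[621,-120],[163,None,157,294],(375,205)))
print("tin",*fitext("scene",T["tin_d"],0,[629,-131],[199,401,296,488],(375,205)))
E
python3 -m inch '[[60,[4,-9,5],[0.4,-0.3,0]],[60,[8,0,0],[0,0,0]],[60,[0,0,0],[0,0,0]],[60,[0,0,0],[0,0,0]]]' 15; python3 d.py 627 -131 60
```

```text
lid [ 620.6 -123.3] [ 0.   -0.18  0.16]
tin [ 626.4 -136.5] [-0.21  0.2  -0.96  0.82]
time: 33.28
position: [0.6276, -0.131, 0.0631]
tool_rot: [0.001, 0.706, -0.0, 0.708]
ft_force: [-0.1, -0.0, -0.6]
grip_width: 0.0684
t 33.27 pos [ 627.6 -131.    63.1] F [-0.1 -0.  -0.6] grip 68.4
shift now-axes [ 3.1  0.  -0.6] turn [-0.1  0.2 -0.1] world [-0.6  0.  -3.1]
```

```bash
python3 -m inch '[[60,[5,-1.5,0],[0,0.2,0]],[60,[5,0,0],[0,0,0]],[60,[3,0,0],[0,0,0]],[60,[0,0,0],[0,0,0]],[60,[0,0,0],[0,0,0]]]' 15; python3 d.py 627.5 -132.5 45
```

```text
time: 33.9
position: [0.6275, -0.1323, 0.0491]
tool_rot: [0.001, 0.708, -0.0, 0.707]
ft_force: [0.0, -0.1, -0.4]
grip_width: 0.0682
t 33.9 pos [ 627.5 -132.3   49.1] F [ 0.  -0.1 -0.4] grip 68.2
shift now-axes [ 4.1 -0.2  0. ] turn [-0.1 -0.1 -0.1] world [ 0.  -0.2 -4.1]
```

```bash
python3 -m inch '[[60,[3,0,0],[0,0,0]],[60,[3,0,0],[0,0,0]],[60,[2,0,0],[0,0,0]],[60,[0,0,0],[0,0,0]]]' 15; python3 d.py 627.5 -132.5 32.5
```

```text
time: 34.4
position: [0.6276, -0.1323, 0.0408]
tool_rot: [0.001, 0.707, -0.0, 0.707]
ft_force: [-0.3, -0.0, -0.8]
grip_width: 0.0683
t 34.4 pos [ 627.6 -132.3   40.8] F [-0.3 -0.  -0.8] grip 68.3
shift now-axes [ 8.3 -0.2 -0.1] turn [-0.1 -0.1 -0.1] world [-0.1 -0.2 -8.3]
```

```bash
python3 -m inch '[[60,[4,0,0],[0,0,0]],[60,[3,0,0],[0,0,0]],[60,[1,0,0],[0,0,0]],[60,[0,0,0],[0,0,0]]]' 15; python3 d.py 627.5 -132.5 32.5
```

```text
time: 34.9
position: [0.6277, -0.1324, 0.0325]
tool_rot: [0.001, 0.707, -0.0, 0.707]
ft_force: [-0.3, 1.3, 1.5]
grip_width: 0.0681
t 34.9 pos [ 627.7 -132.4   32.5] F [-0.3  1.3  1.5] grip 68.1
shift now-axes [ 0.  -0.1 -0.2] turn [-0.1 -0.  -0.1] world [-0.2 -0.1 -0. ]
```

Seated height reached. Release, lift, withdraw clear and look.

```bash
python3 -m inch '[[80,[0,0,0],[0,0,0]],[80,[0,0,0],[0,0,0]],[80,[0,0,0],[0,0,0]],[80,[-20,0,0],[0,0,0]],[80,[-40,0,0],[0,0,0]],[80,[-40,20,-10],[0,0,0]],[80,[-30,50,-25],[0,0,0]],[80,[-20,55,-30],[0,0,0]],[80,[0,55,-30],[0,0,0]],[80,[0,50,-20],[0,0,0]],[80,[0,50,-20],[0,0,0]],[80,[0,0,0],[0,0,0]]]'; python3 -m inch '[[80,[0,45,0],[0,0,0]],[80,[0,45,0],[0,0,0]],[80,[0,0,0],[0,0,0]],[80,[0,0,0],[0,0,0]]]'; python3 - <<'E'
from h import *
im=imaging.camera("scene")
ts=[im[v-35:v+35,u-50:u+50] for u,v in((448,335),(320,285),(326,232),(424,265))]
o=np.vstack([np.hstack(ts[:2]),np.hstack(ts[2:])])
cv2.imwrite("pics/s11.png",cv2.resize(o,None,fx=4,fy=4,interpolation=2)[:,:,::-1])
im=imaging.camera("top");cv2.imwrite("pics/t11.png",cv2.resize(im[150:350,180:460],None,fx=2.8,fy=2.8,interpolation=2)[:,:,::-1])
E
```

```text
time: 36.4
position: [0.4962, 0.1515, 0.1981]
tool_rot: [0.002, 0.7, -0.002, 0.715]
ft_force: [0.2, -0.3, -0.0]
grip_width: 0.0798
time: 36.9
position: [0.5004, 0.2416, 0.2029]
tool_rot: [0.002, 0.696, -0.002, 0.718]
ft_force: [0.8, -0.1, -0.4]
grip_width: 0.0798
```

View pics/s11.png

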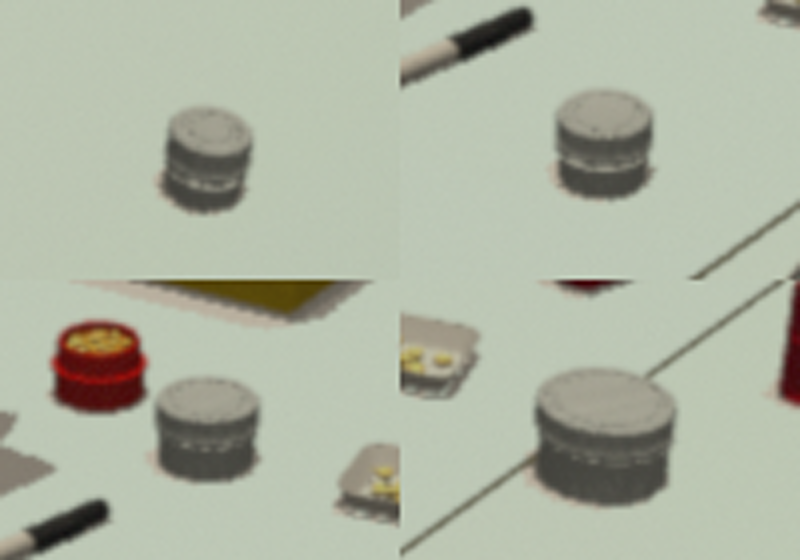

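View pics/t11.png

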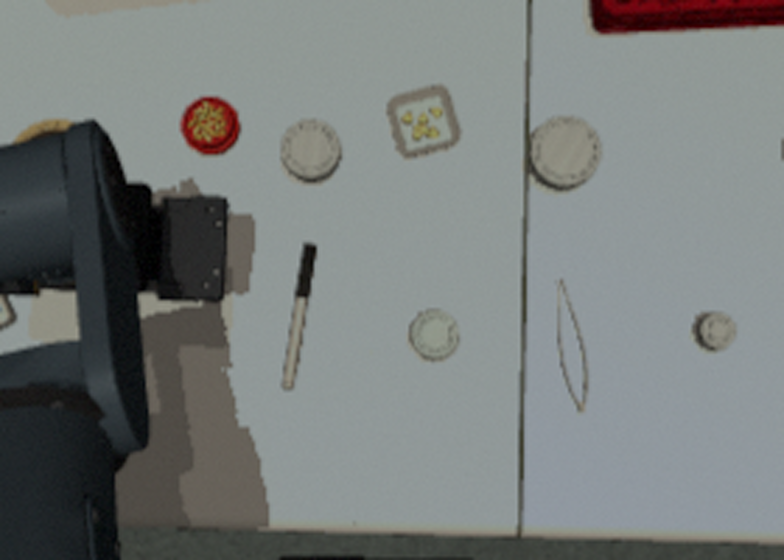

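```bash
python3 - <<'E'
from ext import *
for k,m,o,h in(("a",[161,253,105,213],(398,300),28),("b",[153,255,87,198],(270,250),32),("c",[154,261,95,202],(276,197),36),("d",[132,277,86,224],(374,230),40)):
  r=RAD[k]
  for dz in(0,4,10):
    p=[(T["tin_"+k][0][0],0),(T["tin_"+k][0][0],h-14),(r,h-12.5+dz),(r,h+1.5+dz)]
    print(k,dz,*fitext("scene",p,0,[450,0],m,o,4))
E
```

```text
a 0 [ 462.2 -280.7] [ 0.04 -0.04  0.13 -0.12]
a 4 [ 459.6 -281.6] [-0.01  0.01 -0.95  0.88]
a 10 [ 455.7 -283.1] [-0.13  0.13 -2.61  2.38]
b 0 [452.3 -18.4] [ 0.22 -0.22  0.    0.01]
b 4 [449.9 -20.3] [ 0.17 -0.17 -1.01  0.93]
b 10 [446.3 -23.2] [ 0.09 -0.09 -2.56  2.31]
c 0 [622.1 102.4] [-0.02  0.02 -0.15  0.13]
c 4 [619.1 100.1] [-0.07  0.07 -1.07  0.95]
c 10 [614.8  96.7] [-0.15  0.15 -2.48  2.19]
d 0 [ 627.4 -134. ] [-0.05  0.05 -0.52  0.45]
d 4 [ 624.4 -135.3] [-0.13  0.13 -1.54  1.33]
d 10 [ 620.  -137.6] [-0.36  0.36 -3.09  2.64]
```

All four match the fully seated height, and the tins have not moved noticeably.

```bash
python3 -c "
from rig import robot
print(robot.hand_in())"
```

```text
the job is handed in; nothing more can be done
None
```

I took the pile apart from the top. lid_a, lid_b, lid_c and lid_d are each on the tin of their own size, flat side up. I handed the job in at about 37 s on the robot clock, with the gripper clear of everything.

**Last checks:**
- **Seating:** in the scene camera, the outline of all four closed tins fits the fully seated height to about half a pixel. A lid sitting 4 mm high would show about a pixel or more of error. The largest residual is on tin_d, at 0.5 px, in the direction away from a raised lid.
- **Tins:** the camera fits put them where they stood before, within 1–3 mm, which is about the measuring error. All are upright and no kernels show on the bench.
- **Contact force:** the force readings stayed at 2 N or less while the lids went on.
- **Look-alikes:** the red tin shows where it was. I never reached for the blue lid, but the arm hid it in the last picture.

**Disagreement:** the two cameras differed by about 2–5 mm in position. For left–right (world y) I corrected with the position of the lid held in the gripper. The fore–aft offset of the lids in the fingers rests on the scene camera alone, but all four went over their necks without catching.

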